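# Lift the slide rack out of its staining dish and hold it level

### The arm

A 6-joint arm with a two-finger parallel gripper is mounted at the origin on a cart in front of the work surface, level with it; the furniture and walls round the work are solid. World frame = base frame: x ahead of the robot, y to its left, z up, the work surface at z = 0. Lengths are in m, angles in degrees, forces in N, time in s.
With the tool pointing down it reaches from about 0.3 to 0.75 m from the base axis. Payload 8.5 kg.
Tool frame: the origin (TCP) lies between the finger pads; the fingertips stand 17 mm ahead of it and the grasp point (between the pads) lies 2 mm behind it (env.tip_reach is the distance from the TCP to the fingertips, in m); z points along the fingers, y is the line along which they close (so a half turn about z gives the same grasp; the last joint's range is limited). The gripper opens to 85 mm and grips with 20 to 120 N. Pads are 22 mm wide; open, the fingers measure 114 mm over their backs; the gripper's body (76 mm by 85 mm) begins 54 mm behind the grasp point. The pads swing forward as they close: fully open they stand 13 mm farther back than shut.
Start: joints at [-84.93, 21.807, 74.336, -0, 83.858, -12.336], TCP at [0.165, -0.525, 0.248] pointing down, gripper open.
Joint ranges: [-178.18, 178.18], [-50.72, 133.34], [12.68, 142.11], [-81.47, 261.47], [9.98, 163.14], [-165.26, 165.26]. Speed limits (degrees/s): [136.94, 136.94, 180, 180, 180, 180].

### API

Orientations are given as a 3x3 rotation matrix whose columns are the frame's x, y, z axes.
In Python, from rig import env, viewer gives the robot as it stands.
- The arm moves only by the tool move_arm, never from a script. Its argument "motion" is a list of rows, each a list of 2 entries, a list of its own where there are three numbers: the shift along the tool's x, y, z normalised to -1 to 1, where 1 is 50 mm, then the turn, a rotation vector about the tool's x, y, z normalised to -1 to 1, where 1 is 8 degrees. A call has 1 to 20 rows; each row shifts and turns the commanded pose from where the row before left it, along the tool's axes as they then stand; what a row does not reach is not made up. A row lasts 1/10 s, in which the tool goes at most 50 mm and 8.59 degrees, less where a joint would pass 70% of its speed; a pose out of reach is approached as far as the arm can. A call with a number of a shift or a turn outside -1 to 1 is refused whole. A call with a gripper value outside its range is refused whole. "claw" is the closure, from 0 (fully open) to 1 (shut), set as the call begins (left out, the last holds). The fingers move at their own pace and stop on an object; "force" is the grip in N (left out, the last holds). Time passes only in rows, so rows that do not move let the fingers close. It gives the time, the measured TCP pose, the force, the opening and the grip force at its end, in the units of the state.
- env.observe(): the state, without advancing time (a new reading comes with each control period).
- viewer.get_image(name): name is "side" or "top" or "wrist"; returns a dict with "frame" (480x640x3 uint8, red, green, blue), "depth" (480x640 float32, m along the optical axis (not along the pixel's ray), 0 where there is no reading), "fx", "fy", "cx", "cy" (pixels), "eye" and "attitude" of the camera in the world; the wrist camera has in their place "T_tool_cam" (4x4, takes a point from camera to tool coordinates, whose origin is the TCP and whose axes are the flange's). Camera axes: x right, y up, looking along -z (the intrinsics and any distortion apply to the point x, -y, -z); pixel columns grow to the right and rows downward; lengths in m; the calibration is good to about 2 mm. A picture is of the moment at which its call begins: read the wrist's pose just before it.
- env.close_job(): hands the job in; it is judged then, once.
The state is a dict: "time_s": time; "q": joint angles; "qvel": joint speeds; "joint_efforts": joint torques, N m; "position": TCP position; "tool_rot": TCP orientation; "ft_force": force on the tool from outside, world axes, zero at the start; "wrist_torque": the same for the moment, N m; "grip_width": finger opening in m; "gripper_force": force on a finger pad.
Only numpy, scipy, OpenCV 4.12 (cv2) and the standard library are available. Lean on these libraries where they do the work, as an engineer would, in place of code of your own. Each camera call takes 0.05 s, during which the arm holds its last target. There are 200 camera calls.

### The job

Take the cover off the staining dish by its fin and set it down gently, flat and right way up, in the middle of the paper pad. Inside stands a slide rack with its bucket handle folded down: take the handle by the turning sleeve in its middle, swing it upright while the rack stays down in the dish, then lift the rack straight out and finish while still holding it there, steady and level, a few centimetres clear above the rim of its own dish, so that the dish under it can be changed. Keep the rack level all the way, and leave the dish, the empty dish and everything else on the bench where they are.

Things in the scene. Friction and masses are not known exactly. Their poses are not given: they have to be found in the camera images.
- dish: the covered staining dish: open white plastic trough, outside 125 (its x) x 99 (its y) x 48 mm high, inside 118 x 92 mm, walls and floor 3.5 mm; loose on the bench, 0.4 kg; at each x end a small lug reaches out to 77 mm from the centre, 31 mm up. Origin: centre of its underside, z up
- empty_dish: a second dish of the same shape, without cover, empty: leave it. Origin: centre of its underside
- cover_fin (a point): middle of the fin on top of the cover, the place to hold the cover. The fin is an upright plate 56 mm long (along the cover's x), 12 mm thick (along its y) and 31 mm high with rounded edges; this point lies 58 mm above the cover's lower edge, 15 mm above its flat top and 15 mm below the top of the fin. Axes as the cover's
- cover_foot (a point): centre of the cover's lower edge. The cover is a deep white plastic box open below, 135 (x) x 109 (y) x 42 mm high without the fin, about 0.12 kg; a skirt 8 mm deep goes round the outside of the dish rim with 2 mm of play, so this point lies 40 mm above the underside of the dish as it stands there. It lifts straight off
- pad: white paper pad lying flat on the bench, 160 (x) x 140 (y) x 3 mm, fixed: the place for the cover. Origin: centre of its underside on the bench
- rack_centre (a point): middle of the slide rack: stainless frame 96 (its x) x 84 (its y) mm, sides 34 mm high, with upright glass slides fixed in it; about 0.4 kg (0.3 to 0.6). It stands loose on the dish floor with its axes along the dish's, some 4 mm of play all round. This point lies 19 mm above the rack's underside
- rack_foot (a point): centre of the rack's underside (3.5 mm above the underside of the dish when it stands in it); z up
- bail_pivot (a point): middle of the hinge line of the rack's handle, along the rack's x, 38 mm above the rack's underside; belongs to the rack, does not move with the handle
- sleeve: grey ribbed sleeve on the crossbar of the rack's handle, the place to grip it: a cylinder 10 mm thick and 46 mm long along its x (the rack's x); origin in its centre, 42 mm from the hinge line. It turns freely on the crossbar as on a bucket handle, so its y and z axes mean nothing. Folded, its centre is 34 mm to the rack's -y side of the hinge line and 24 mm above it (about 66 mm over the bench, 18 mm above the rim; the slides end 35 mm over the bench)
- bail (a joint): angle of the rack's wire handle: 0 upright, 0.95 rad folded on its stop towards the rack's -y side, -0.95 folded to the +y side. Hinged freely: it falls back when let go, and the rack hangs level from it. With value q the sleeve stands at y = -42 sin q, z = +42 cos q mm from the hinge line, in the rack's axes
- bottle_amber_centre (a point): centre of an amber bottle, 52 mm across, 104 mm high, at the back: leave it
- beaker_250_centre (a point): centre of a glass beaker, 77 mm across, 95 mm high, at the back: leave it

How it is judged (in metres and radians):
On the way, in this order (a step that is already met when the one before it is completed fails the run):
1. the cover lies flat in the middle of the paper pad, let go, with the rack still down in its dish (horizontal distance between cover_foot and pad below 0.045 m and height (world z) of cover_foot below 0.009 m and angle between cover_foot's own z axis and vertical below 0.05 rad and contact force between the fingers and anything else below 0.1 N and height (world z) of rack_foot below 0.012 m), for 0.1 s.
2. the handle stands upright (within 0.5 rad), with the rack still down in its dish (value of joint bail between -0.5 and 0.5 rad and height (world z) of rack_foot below 0.018 m and contact force between the fingers and sleeve above 0.5 N).
At the end, for the whole second after the job is handed in: The fingers hold the sleeve; the rack hangs still and level (0.12 rad) over its dish (50 mm in plan), underside 20 mm or more over the rim, handle upright (0.4 rad). The dish is within 30 mm of its start. The cover lies flat, right way up on the pad, centres within 45 mm (height (world z) of rack_foot above 0.068 m and horizontal distance between rack_centre and dish below 0.05 m and angle between rack_centre's own z axis and vertical below 0.12 rad and linear speed of rack below 0.03 m/s and angular speed of rack below 0.3 rad/s and contact force between the fingers and sleeve above 1 N and value of joint bail between -0.4 and 0.4 rad and contact force between rack and dish below 0.05 N and distance of dish from where it was at the start of the episode below 0.03 m and angle between each of dish, cover_foot's own z axis and vertical below 0.05 rad and horizontal distance between cover_foot and pad below 0.045 m and height (world z) of cover_foot below 0.009 m); the arm keeps its last pose, push and grip.
It fails at once if the rack is tilted by more than 0.35 rad (angle between rack_centre's own z axis and vertical above 0.35 rad).
It fails at once if the cover is dropped (faster than 0.6 m/s with no finger on it) (linear speed of cover above 0.6 m/s and contact force between the fingers and cover below 0.05 N).
It fails at once if the empty dish is moved by more than 30 mm (distance of empty_dish from where it was at the start of the episode above 0.03 m).
It fails at once if the bottle or beaker is moved by more than 40 mm (distance of any of bottle_amber_centre, beaker_250_centre from where it was at the start of the episode above 0.04 m).
It also fails if it takes over 54 s, if anything falls off the work surface, if the arm or the gripper's body presses on something with over 40 N, if the wrist force passes 120 N, or if a joint passes its speed limit or range.

## Working session

There is one attempt and no reset: what is moved stays moved. The work goes in short steps, Python scripts to look and compute and a tool call to move; the robot and the scene stay as the last step left them, time stands still between calls to the robot, and variables do not carry over. Pictures are saved under pics/ and viewed, at most 10 in all, crops included, and the job is handed in when it is done.

Besides the shell and the picture viewer there is one more tool, called after "Request:" in YAML: its name, and indented under it one key for each argument. move_arm: Moves the arm, as the interface text tells. Scaled input: -1 to 1 covers 50 mm each way for a shift and 8 degrees each way for a turn. Its arguments: {"type":"object","properties":{"motion":{"type":"array","items":{"type":"array"}},"claw":{"type":"number"},"force":{"type":"number"}},"required":["motion"]}

```bash
mkdir -p pics; cat > h.py <<'E'
import numpy as np, cv2
from rig import env, viewer
def shot(n,save=None):
    s=env.observe(); im=viewer.get_image(n)
    if n=="wrist":
        T=np.eye(4);T[:3,:3]=s["tool_rot"];T[:3,3]=s["position"];T=T@np.array(im["T_tool_cam"])
    else:
        T=np.eye(4);T[:3,:3]=im["attitude"];T[:3,3]=im["eye"]
    v,u=np.mgrid[:480,:640]; d=im["depth"]
    P=np.stack([(u-im["cx"])/im["fx"]*d,-(v-im["cy"])/im["fy"]*d,-d],-1)@T[:3,:3].T+T[:3,3]
    P[d==0]=np.nan
    if save: cv2.imwrite(f"pics/{save}.png",cv2.cvtColor(im["frame"],cv2.COLOR_RGB2BGR))
    return im,P
E
python3 - <<'E'
from h import *
im,P=shot("top","top1"); np.save("top1.npy",P)
print({k:v for k,v in im.items() if k not in("frame","depth")})
im,P=shot("side","side1"); np.save("side1.npy",P)
s=env.observe();print(s["time_s"],s["position"],s["tool_rot"],s["grip_width"],env.tip_reach)
E
```

```text
{'fx': 511.741597721569, 'fy': 511.741597721569, 'cx': 315.95415344069136, 'cy': 236.98341608705462, 'eye': array([ 0.4614658 , -0.0034184 ,  1.34949138]), 'attitude': array([[-0.01401144,  0.99661634, -0.08099107],
       [-0.99987026, -0.0146087 , -0.00678662],
       [-0.00794683,  0.08088547,  0.99669172]])}
0.1 [ 0.16449723 -0.5245823   0.24779435] [[ 9.54209992e-01  2.99137559e-01 -1.06458634e-04]
 [ 2.99137454e-01 -9.54209214e-01  1.24894717e-03]
 [ 2.72023198e-04 -1.22360363e-03 -9.99999214e-01]] 0.08583137441865044 0.017
```

View pics/top1.png

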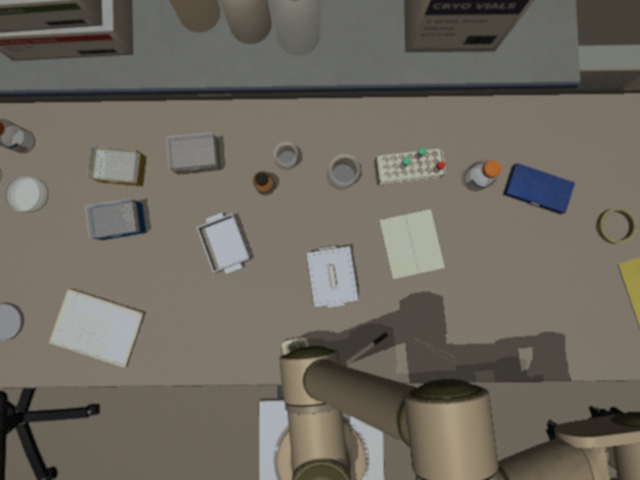

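View pics/side1.png

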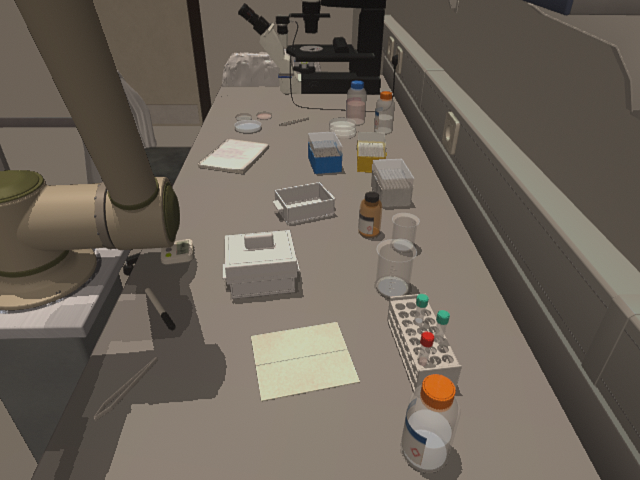

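The top view shows the covered dish at pixel (332,276) with its fin running along image-vertical, the pad at (412,243) and the empty dish at (224,243). The side view agrees.

```bash
python3 - <<'E'
from h import *
P=np.load("top1.npy")
def rect(m,name):
    q=P[m][:,:2].astype(np.float32); (c,s,a)=cv2.minAreaRect(q*1000); b=cv2.boxPoints((c,s,a))
    e=[b[1]-b[0],b[2]-b[1]]; L=max(e,key=np.linalg.norm)
    print(name,len(q),"c",np.round(c,1),"size",np.round(s,1),"long dir deg",round(float(np.degrees(np.arctan2(L[1],L[0]))),1),"median",np.round(np.median(P[m],0),4))
v,u=np.mgrid[:480,:640]
win=lambda a,b,c,d:(u>a)&(u<b)&(v>c)&(v<d)
z=P[...,2]
w=win(295,370,235,315)
rect(w&(z>0.1),"fin"); rect(w&(z>0.072)&(z<.092),"top"); rect(w&(z>.03),"all")
im=cv2.imread("pics/top1.png").astype(int)
w=win(365,455,200,290)
m=w&(im.min(2)>118); 
m=cv2.morphologyEx(m.astype(np.uint8),cv2.MORPH_OPEN,np.ones((5,5)))>0
rect(m,"pad")
for n,mm in(("z>2mm",w&(z>.0015)&(z<.01)),):rect(mm,n)
print(np.round(z[200:290:10,412],4))
rect(win(190,260,205,280)&(z>.03),"empty")
rect(win(327,362,150,190)&(z>.03),"beaker");rect(win(250,277,168,197)&(z>.03),"bottle")
E
```

```text
fin 112 c [467.6 -31.5] size [54.2 11.9] long dir deg 8.5 median [ 0.4683 -0.032   0.1121]
top 2292 c [468.2 -31.4] size [135.2 109. ] long dir deg 7.8 median [ 0.4677 -0.0311  0.0826]
all 2491 c [468.2 -31.4] size [153.4 109. ] long dir deg 7.8 median [ 0.4676 -0.0311  0.0826]
pad 3318 c [nan nan] size [0. 0.] long dir deg nan median [nan nan nan]
z>2mm 3438 c [ 546.9 -242.2] size [234.3 232.5] long dir deg 89.1 median [ 0.5489 -0.2425  0.0035]
[ 0.0017 -0.0004  0.0018  0.0072  0.0027 -0.0005  0.0058  0.006   0.0052]
empty 549 c [558.3 246.1] size [153.6  99.9] long dir deg 20.3 median [0.558  0.2484 0.0425]
beaker 434 c [733.5 -65.8] size [72.4 74.7] long dir deg -0.6 median [ 0.7492 -0.0673  0.0871]
bottle 394 c [710.4 139.3] size [49.  51.4] long dir deg -48.0 median [0.7049 0.1362 0.0874]
```

```bash
python3 - <<'E'
from h import *
P=np.load("top1.npy")
im=cv2.imread("pics/top1.png").astype(int)
m=np.zeros((480,640),bool); m[200:290,370:455]=(im.min(2)>118)[200:290,370:455]
m=cv2.morphologyEx(m.astype(np.uint8),cv2.MORPH_OPEN,np.ones((5,5)))>0
m&=~np.isnan(P[...,0]); q=P[m][:,:2]*1000
print(len(q),cv2.minAreaRect(q.astype(np.float32)),np.median(P[m],0))
s=env.observe(); R=s["tool_rot"]
d=R.T@(np.array([.468,-.0315,.19])-s["position"]); print("to above fin (mm tool)",np.round(d*1000,1))
print("yaw of tool x",np.degrees(np.arctan2(R[1,0],R[0,0])))
E
```

```text
3303 ((550.2862548828125, -246.46798706054688), (163.1656494140625, 143.8421173095703), 11.615840911865234) [ 0.54947807 -0.24596721  0.00264268]
to above fin (mm tool) [ 437.1 -379.6   58.4]
yaw of tool x 17.405804658832334
```

Request:
move_arm:
  motion:
    - [[0.27,-0.24,0],[0,0,0]]
    - [[0.54,-0.47,0.07],[0,0,0]]
    - [[0.54,-0.47,0.07],[0,0,0]]
    - [[0.54,-0.47,0.07],[0,0,0]]
    - [[0.54,-0.47,0.07],[0,0,0]]
    - [[0.54,-0.47,0.07],[0,0,0]]
    - [[0.54,-0.47,0.07],[0,0,0]]
    - [[0.54,-0.47,0.07],[0,0,0]]
    - [[0.54,-0.47,0.07],[0,0,0]]
    - [[0.54,-0.47,0.07],[0,0,0]]
    - [[0.54,-0.47,0.07],[0,0,0]]
    - [[0.54,-0.47,0.07],[0,0,0]]
    - [[0.54,-0.47,0.07],[0,0,0]]
    - [[0.54,-0.47,0.07],[0,0,0]]
    - [[0.54,-0.47,0.07],[0,0,0]]
    - [[0.54,-0.47,0.07],[0,0,0]]
    - [[0.27,-0.24,0],[0,0,0.59]]
    - [[0,0,0],[0,0,0.59]]
    - [[0,0,0],[0,0,0]]
    - [[0,0,0],[0,0,0]]
  claw: 0

```text
time_s: 2.1
position: [0.4639, -0.0364, 0.1957]
tool_rot: [[0.99, 0.141, -0.0], [0.141, -0.99, 0.0], [-0.0, -0.0, -1.0]]
ft_force: [-0.6, 0.5, 0.3]
grip_width: 0.0853
gripper_force: 0.0
```

```bash
cat > st.py <<'E'
from h import *
import sys
s=env.observe(); R=s["tool_rot"]; print(round(s["time_s"],2),np.round(s["position"],4),"yaw",round(float(np.degrees(np.arctan2(R[1,0],R[0,0]))),2),"R2",np.round(R[:,2],4),"F",np.round(s["ft_force"],2),s["grip_width"],s["gripper_force"])
if len(sys.argv)>3:
    print("delta tool mm",np.round(R.T@(np.array(sys.argv[1:4],float)-s["position"])*1000,1))
E
python3 - <<'E'
from h import *
im,P=shot("wrist","w1"); np.save("w1.npy",P)
z=P[...,2]; m=(z>.098)&(z<.13)&(abs(P[...,0]-.468)<.06)&(abs(P[...,1]+.0315)<.03)
q=P[m][:,:2].astype(np.float32)*1000; print(cv2.minAreaRect(q),len(q),np.nanmax(P[m][:,2]))
E
python3 st.py .468 -.0315 .104
```

```text
((467.91778564453125, -33.00868225097656), (54.57551956176758, 11.999686241149902), 7.966729164123535) 2073 0.11449698266651809
2.15 [ 0.4639 -0.0366  0.1957] yaw 8.05 R2 [-3.e-04  0.e+00 -1.e+00] F [ 0.86  0.67 -0.45] 0.0854254534433003 0.0
delta tool mm [ 4.8 -4.5 91.7]
```

View pics/w1.png

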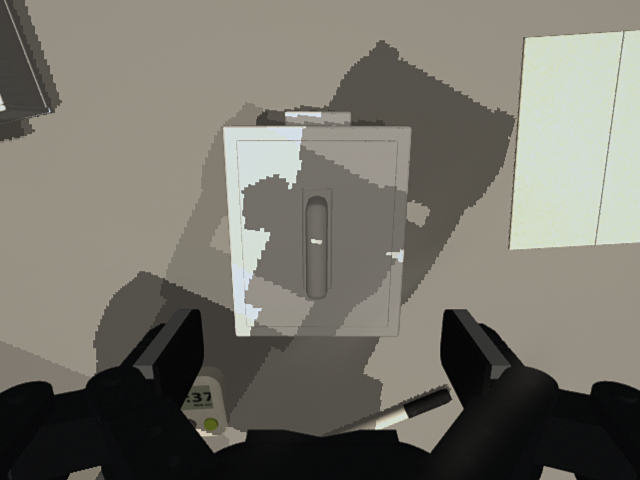

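The wrist view shows the fin upright in the image at (317,245), parallel to the finger pads, with the pad at right. I'll centre on the fin, go down and close.

Request:
move_arm:
  motion:
    - [[0.09,-0.066,0.2],[0,0,0]]
    - [[0,0,0.3],[0,0,0]]
    - [[0,0,0.4],[0,0,0]]
    - [[0,0,0.4],[0,0,0]]
    - [[0,0,0.3],[0,0,0]]
    - [[0,0,0.2],[0,0,0]]
    - [[0,0,0.04],[0,0,0]]
    - [[0,0,0],[0,0,0]]
    - [[0,0,0],[0,0,0]]

```text
time_s: 3.05
position: [0.4685, -0.0325, 0.1044]
tool_rot: [[0.99, 0.139, 0.001], [0.139, -0.99, -0.0], [0.001, 0.001, -1.0]]
ft_force: [-0.5, 1.4, -0.2]
grip_width: 0.0853
gripper_force: 0.0
```

Request:
move_arm:
  motion:
    - [[0,0,0],[0,0,0]]
    - [[0,0,0],[0,0,0]]
    - [[0,0,0],[0,0,0]]
    - [[0,0,0],[0,0,0]]
    - [[0,0,0],[0,0,0]]
    - [[0,0,0],[0,0,0]]
    - [[0,0,0],[0,0,0]]
    - [[0,0,0],[0,0,0]]
    - [[0,0,0],[0,0,0]]
    - [[0,0,0],[0,0,0]]
  claw: 1
  force: 30

```text
time_s: 4.05
position: [0.4682, -0.0324, 0.1039]
tool_rot: [[0.99, 0.139, 0.0], [0.139, -0.99, -0.0], [0.0, 0.0, -1.0]]
ft_force: [-0.6, -0.1, 4.0]
grip_width: 0.0117
gripper_force: 31.7
```

Request:
move_arm:
  motion:
    - [[0,0,-0.06],[0,0,0]]
    - [[0,0,-0.1],[0,0,0]]
    - [[0,0,-0.1],[0,0,0]]
    - [[0,0,-0.1],[0,0,0]]
    - [[0,0,-0.15],[0,0,0]]
    - [[0,0,-0.2],[0,0,0]]
    - [[0,0,-0.25],[0,0,0]]
    - [[0,0,-0.25],[0,0,0]]
    - [[0,0,-0.25],[0,0,0]]
    - [[0,0,-0.2],[0,0,0]]
    - [[0,0,-0.15],[0,0,0]]
    - [[0,0,-0.05],[0,0,0]]
    - [[0,0,0],[0,0,0]]

```text
time_s: 5.35
position: [0.4681, -0.0324, 0.197]
tool_rot: [[0.99, 0.139, 0.0], [0.139, -0.99, -0.0], [0.0, 0.0, -1.0]]
ft_force: [0.4, -0.5, -0.7]
grip_width: 0.0115
gripper_force: 31.1
```

```bash
python3 st.py .55 -.246 .2; python3 -c "
from h import *
im,P=shot('side','side2');im,P=shot('top','top2');np.save('top2.npy',P)
a=cv2.imread('pics/side2.png');b=cv2.imread('pics/top2.png');cv2.imwrite('pics/c2.png',np.hstack([cv2.resize(a[150:450,130:450],(400,375)),cv2.resize(b[180:330,240:400],(400,375))]))"
```

```text
5.35 [ 0.4681 -0.0324  0.197 ] yaw 7.96 R2 [ 3.e-04 -0.e+00 -1.e+00] F [ 0.36 -0.45 -0.66] 0.01147590535487591 31.13585114479065
delta tool mm [ 51.5 222.9  -3. ]
```

View pics/c2.png

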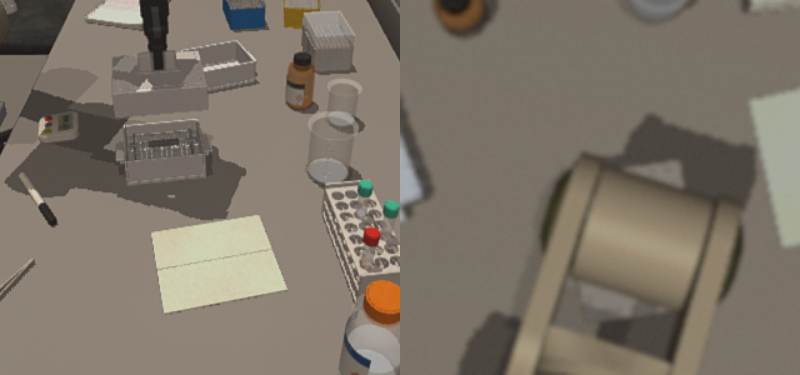

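The cover hangs level from the gripper (crop at 155,85) and the dish with the rack stayed put (165,150). Next I move it over the pad.

Request:
move_arm:
  motion:
    - [[0.02,0.1,0],[0,0,0]]
    - [[0.06,0.25,0],[0,0,0]]
    - [[0.08,0.36,0],[0,0,0]]
    - [[0.1,0.45,0],[0,0,0]]
    - [[0.12,0.5,0],[0,0,0]]
    - [[0.13,0.57,0],[0,0,0]]
    - [[0.13,0.57,0],[0,0,0]]
    - [[0.12,0.5,0],[0,0,0]]
    - [[0.1,0.45,0],[0,0,0]]
    - [[0.08,0.36,0],[0,0,0]]
    - [[0.06,0.25,0],[0,0,0]]
    - [[0.03,0.1,0],[0,0,0]]
    - [[0,0,0],[0,0,0]]
    - [[0,0,0],[0,0,0]]
    - [[0,0,0],[0,0,0]]

```text
time_s: 6.95
position: [0.5499, -0.2455, 0.197]
tool_rot: [[0.99, 0.139, -0.0], [0.139, -0.99, 0.0], [-0.0, -0.0, -1.0]]
ft_force: [-0.1, -0.1, -1.5]
grip_width: 0.0115
gripper_force: 31.1
```

Request:
move_arm:
  motion:
    - [[0,0,0.1],[0,0,0]]
    - [[0,0,0.25],[0,0,0]]
    - [[0,0,0.35],[0,0,0]]
    - [[0,0,0.4],[0,0,0]]
    - [[0,0,0.4],[0,0,0]]
    - [[0,0,0.3],[0,0,0]]
    - [[0,0,0.2],[0,0,0]]
    - [[0,0,0.2],[0,0,0]]
    - [[0,0,0.1],[0,0,0]]
    - [[0,0,0.1],[0,0,0]]
    - [[0,0,0],[0,0,0]]
    - [[0,0,0],[0,0,0]]

```text
time_s: 8.15
position: [0.5502, -0.2462, 0.0772]
tool_rot: [[0.99, 0.139, 0.001], [0.139, -0.99, -0.0], [0.0, 0.0, -1.0]]
ft_force: [0.0, 0.4, -1.2]
grip_width: 0.0117
gripper_force: 31.2
```

```bash
python3 st.py .55 -.246 .067
```

```text
8.15 [ 0.5502 -0.2462  0.0772] yaw 7.97 R2 [ 5.e-04 -4.e-04 -1.e+00] F [ 0.03  0.44 -1.2 ] 0.011699610569255177 31.150218844413757
delta tool mm [-0.1 -0.3 10.2]
```

Request:
move_arm:
  motion:
    - [[0,0,0.04],[0,0,0]]
    - [[0,0,0.04],[0,0,0]]
    - [[0,0,0.04],[0,0,0]]
    - [[0,0,0.03],[0,0,0]]
    - [[0,0,0.02],[0,0,0]]
    - [[0,0,0.02],[0,0,0]]
    - [[0,0,0.02],[0,0,0]]
    - [[0,0,0],[0,0,0]]
    - [[0,0,0],[0,0,0]]

```text
time_s: 9.05
position: [0.55, -0.2461, 0.067]
tool_rot: [[0.99, 0.139, 0.0], [0.139, -0.99, -0.0], [0.0, 0.0, -1.0]]
ft_force: [-2.7, 1.3, 5.8]
grip_width: 0.0116
gripper_force: 32.0
```

Contact is made. I release and rise.

Request:
move_arm:
  motion:
    - [[0,0,0],[0,0,0]]
    - [[0,0,0],[0,0,0]]
    - [[0,0,0],[0,0,0]]
    - [[0,0,0],[0,0,0]]
    - [[0,0,0],[0,0,0]]
    - [[0,0,0],[0,0,0]]
    - [[0,0,0],[0,0,0]]
    - [[0,0,0],[0,0,0]]
    - [[0,0,0],[0,0,0]]
    - [[0,0,0],[0,0,0]]
  claw: 0

```text
time_s: 10.05
position: [0.55, -0.2461, 0.0663]
tool_rot: [[0.99, 0.139, 0.0], [0.139, -0.99, 0.0], [0.0, 0.0, -1.0]]
ft_force: [0.5, 0.7, -1.0]
grip_width: 0.0855
gripper_force: 0.0
```

Request:
move_arm:
  motion:
    - [[0,0,-0.1],[0,0,0]]
    - [[0,0,-0.2],[0,0,0]]
    - [[0,0,-0.4],[0,0,0]]
    - [[0,0,-0.5],[0,0,0]]
    - [[0,0,-0.5],[0,0,0]]
    - [[0,0,-0.5],[0,0,0]]
    - [[0,0,-0.4],[0,0,0]]
    - [[-0.12,-0.55,0],[0,0,0]]
    - [[-0.12,-0.55,0],[0,0,0]]
    - [[-0.12,-0.55,0],[0,0,0]]
    - [[-0.12,-0.55,0],[0,0,0]]
    - [[-0.12,-0.55,0],[0,0,0]]
    - [[-0.13,-0.55,0],[0,0,0]]
    - [[-0.13,-0.55,0],[0,0,0]]
    - [[-0.13,-0.55,0],[0,0,0]]
    - [[0,0,0],[0,0,0]]
    - [[0,0,0],[0,0,0]]
    - [[0,0,0],[0,0,0]]

```text
time_s: 11.85
position: [0.471, -0.0358, 0.1967]
tool_rot: [[0.99, 0.138, 0.001], [0.138, -0.99, -0.0], [0.001, 0.001, -1.0]]
ft_force: [0.3, 0.0, -0.2]
grip_width: 0.0855
gripper_force: 0.0
```

```bash
python3 st.py .468 -.0325 .2; python3 - <<'E'
from h import *
im,P=shot("wrist","w3"); np.save("w3.npy",P)
im2,P2=shot("top","top3"); z=P2[...,2]
m=np.zeros_like(z,bool);m[195:295,365:460]=1;m&=z>.02
q=P2[m][:,:2].astype(np.float32)*1000;print("cover",cv2.minAreaRect(q),np.nanmedian(P2[m][:,2]))
E
```

```text
11.85 [ 0.471  -0.0358  0.1967] yaw 7.94 R2 [ 9.e-04 -5.e-04 -1.e+00] F [ 0.35  0.02 -0.16] 0.0854660212889314 0.0
delta tool mm [-2.5 -3.7 -3.3]
cover ((533.084716796875, -182.4051971435547), (145.6421356201172, 253.09115600585938), 15.21359634399414) 0.04642929430418352
```

View pics/w3.png

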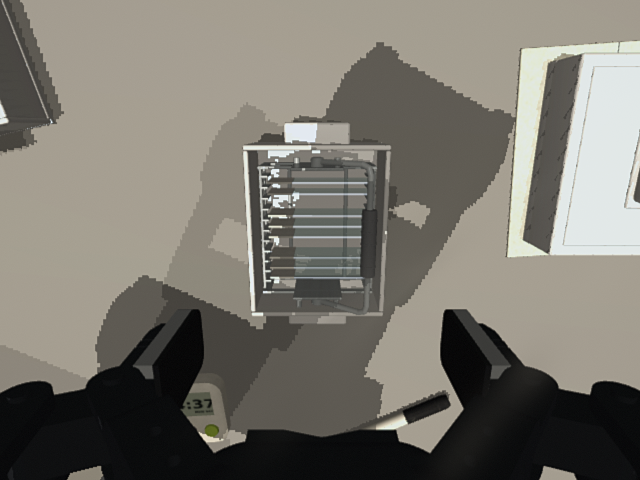

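The wrist view shows the cover lying on the pad at right. In the dish, the sleeve is folded to the right (world -y) at pixel (369,243), lengthwise along tool x. I'll measure it.

```bash
python3 - <<'E'
from h import *
P=np.load("w3.npy"); z=P[...,2]
def r(m,n): q=P[m][:,:2].astype(np.float32)*1000; print(n,len(q),cv2.minAreaRect(q),np.nanpercentile(P[m][:,2],[5,50,95]).round(4))
w=np.zeros_like(z,bool); w[212:276,360:378]=1; r(w&(z>.06)&(z<.08),"sleeve")
w[:]=0; w[110:330,235:400]=1; r(w&(z>.044)&(z<.052),"rim")
w[:]=0; w[50:260,575:640]=1; r(w&(z>.03)&(z<.06),"cover part")
E
python3 st.py .4727 -.0657 .07
```

```text
sleeve 968 ((471.3780212402344, -67.2283706665039), (44.402809143066406, 10.368461608886719), 7.761744976043701) [0.0668 0.0699 0.0714]
rim 4165 ((467.0890197753906, -33.10631561279297), (125.23429107666016, 99.41698455810547), 7.938579559326172) [0.045  0.0475 0.0493]
cover part 13069 ((544.6419067382812, -220.07872009277344), (144.30551147460938, 46.56644821166992), 20.09889793395996) [0.0443 0.0459 0.0474]
11.95 [ 0.4709 -0.0359  0.1964] yaw 7.91 R2 [ 3.e-04 -2.e-04 -1.e+00] F [ 0.01  0.2  -0.56] 0.08548901072552587 0.0
delta tool mm [ -2.3  29.7 126.4]
```

Request:
move_arm:
  motion:
    - [[-0.02,0.2,0.1],[0,0,0]]
    - [[-0.03,0.22,0.2],[0,0,0]]
    - [[-0.03,0.2,0.3],[0,0,0]]
    - [[0,0,0.4],[0,0,0]]
    - [[0,0,0.4],[0,0,0]]
    - [[0,0,0.4],[0,0,0]]
    - [[0,0,0.3],[0,0,0]]
    - [[0,0,0.2],[0,0,0]]
    - [[0,0,0.14],[0,0,0]]
    - [[0,0,0.08],[0,0,0]]
    - [[0,0,0],[0,0,0]]
    - [[0,0,0],[0,0,0]]
  claw: 0.45

```text
time_s: 13.15
position: [0.4711, -0.0665, 0.0707]
tool_rot: [[0.99, 0.139, 0.001], [0.139, -0.99, -0.0], [0.001, 0.0, -1.0]]
ft_force: [1.3, -0.8, -0.3]
grip_width: 0.0469
gripper_force: 0.0
```

```bash
python3 st.py .4713 -.0672 .07
```

```text
13.15 [ 0.4711 -0.0665  0.0707] yaw 7.97 R2 [ 8.e-04 -3.e-04 -1.e+00] F [ 1.28 -0.79 -0.32] 0.04686109912125423 0.0
delta tool mm [0.1 0.7 0.7]
```

Request:
move_arm:
  motion:
    - [[0,0.014,0],[0,0,0]]
    - [[0,0,0],[0,0,0]]
    - [[0,0,0],[0,0,0]]
    - [[0,0,0],[0,0,0]]
    - [[0,0,0],[0,0,0]]
    - [[0,0,0],[0,0,0]]
    - [[0,0,0],[0,0,0]]
    - [[0,0,0],[0,0,0]]
  claw: 1
  force: 45

```text
time_s: 13.95
position: [0.4711, -0.0671, 0.0706]
tool_rot: [[0.99, 0.139, 0.001], [0.139, -0.99, -0.0], [0.0, 0.0, -1.0]]
ft_force: [-1.0, 0.6, 5.1]
grip_width: 0.008
gripper_force: 44.2
```

Request:
move_arm:
  motion:
    - [[0,-0.041,-0.053],[0,0,0]]
    - [[0,-0.045,-0.05],[0,0,0]]
    - [[0,-0.049,-0.046],[0,0,0]]
    - [[0,-0.053,-0.042],[0,0,0]]
    - [[0,-0.056,-0.037],[0,0,0]]
    - [[0,0,0],[0,0,0]]
    - [[0,0,0],[0,0,0]]

```text
time_s: 14.65
position: [0.4694, -0.055, 0.0819]
tool_rot: [[0.99, 0.139, 0.001], [0.139, -0.99, -0.0], [0.001, 0.0, -1.0]]
ft_force: [0.2, -2.7, 4.9]
grip_width: 0.008
gripper_force: 44.4
```

```bash
python3 st.py; python3 -c "
from h import *
im,P=shot('wrist','w4');im,P=shot('side','side4')
a=cv2.imread('pics/side4.png');b=cv2.imread('pics/w4.png');cv2.imwrite('pics/c4.png',np.hstack([cv2.resize(a[200:320,200:320],(400,400)),cv2.resize(b,(400,300))[:400] if 0 else cv2.copyMakeBorder(cv2.resize(b,(400,300)),0,100,0,0,0)]))"
```

```text
14.65 [ 0.4694 -0.055   0.0819] yaw 7.98 R2 [ 6.e-04 -4.e-04 -1.e+00] F [ 0.15 -2.65  4.92] 0.007980813222085987 44.37862515449524
```

View pics/c4.png

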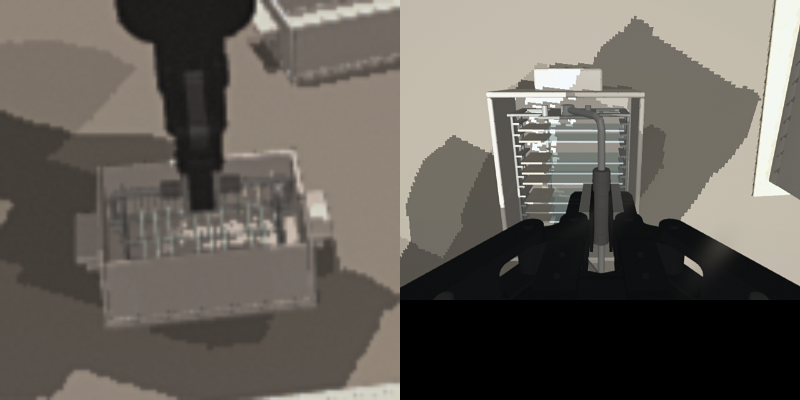

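The fingers hold the sleeve between the pads (crop at 600,205) and the handle is swinging while the rack stays seated. I continue the arc.

Request:
move_arm:
  motion:
    - [[0,-0.059,-0.033],[0,0,0]]
    - [[0,-0.061,-0.028],[0,0,0]]
    - [[0,-0.063,-0.023],[0,0,0]]
    - [[0,-0.065,-0.018],[0,0,0]]
    - [[0,-0.066,-0.013],[0,0,0]]
    - [[0,-0.067,-0.007],[0,0,0]]
    - [[0,-0.059,-0.002],[0,0,0]]
    - [[0,0,0],[0,0,0]]
    - [[0,0,0],[0,0,0]]
    - [[0,0,0],[0,0,0]]

```text
time_s: 15.75
position: [0.4663, -0.0328, 0.0882]
tool_rot: [[0.99, 0.138, 0.0], [0.138, -0.99, 0.001], [0.001, -0.001, -1.0]]
ft_force: [0.1, 0.4, 6.4]
grip_width: 0.0084
gripper_force: 44.7
```

```bash
python3 st.py; python3 -c "
from h import *
im,P=shot('wrist','w5');im,P=shot('side','side5')
a=cv2.imread('pics/side5.png');b=cv2.imread('pics/w5.png');cv2.imwrite('pics/c5.png',np.hstack([cv2.resize(a[200:320,200:320],(400,400)),cv2.copyMakeBorder(cv2.resize(b,(400,300)),0,100,0,0,0)]))"
```

```text
15.75 [ 0.4663 -0.0328  0.0882] yaw 7.96 R2 [ 5.e-04  6.e-04 -1.e+00] F [0.1  0.37 6.4 ] 0.00841973723634468 44.71031606197357
```

View pics/c5.png

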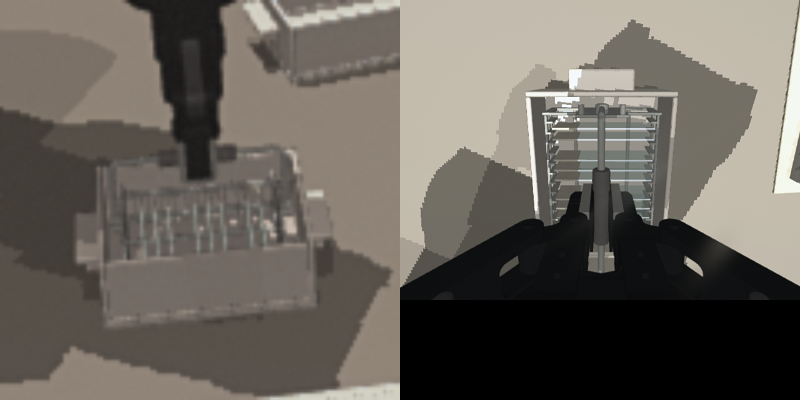

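The handle is upright (crop at 600,130) and the rack is still in the dish. Now I lift straight up by about 84 mm.

Request:
move_arm:
  motion:
    - [[0,0,-0.03],[0,0,0]]
    - [[0,0,-0.05],[0,0,0]]
    - [[0,0,-0.07],[0,0,0]]
    - [[0,0,-0.1],[0,0,0]]
    - [[0,0,-0.12],[0,0,0]]
    - [[0,0,-0.14],[0,0,0]]
    - [[0,0,-0.14],[0,0,0]]
    - [[0,0,-0.14],[0,0,0]]
    - [[0,0,-0.14],[0,0,0]]
    - [[0,0,-0.14],[0,0,0]]
    - [[0,0,-0.14],[0,0,0]]
    - [[0,0,-0.13],[0,0,0]]
    - [[0,0,-0.12],[0,0,0]]
    - [[0,0,-0.1],[0,0,0]]
    - [[0,0,-0.07],[0,0,0]]
    - [[0,0,-0.05],[0,0,0]]
    - [[0,0,-0.02],[0,0,0]]
    - [[0,0,0],[0,0,0]]
    - [[0,0,0],[0,0,0]]
    - [[0,0,0],[0,0,0]]

```text
time_s: 17.85
position: [0.4661, -0.0332, 0.1728]
tool_rot: [[0.99, 0.139, -0.0], [0.139, -0.99, 0.0], [-0.0, -0.0, -1.0]]
ft_force: [-0.9, -0.3, -4.5]
grip_width: 0.008
gripper_force: 43.8
```

Request:
move_arm:
  motion:
    - [[0,0,0],[0,0,0]]
    - [[0,0,0],[0,0,0]]
    - [[0,0,0],[0,0,0]]
    - [[0,0,0],[0,0,0]]
    - [[0,0,0],[0,0,0]]
    - [[0,0,0],[0,0,0]]
    - [[0,0,0],[0,0,0]]
    - [[0,0,0],[0,0,0]]
    - [[0,0,0],[0,0,0]]
    - [[0,0,0],[0,0,0]]

```text
time_s: 18.85
position: [0.4662, -0.0332, 0.1729]
tool_rot: [[0.99, 0.139, 0.0], [0.139, -0.99, -0.0], [0.0, 0.0, -1.0]]
ft_force: [0.4, 0.4, -5.1]
grip_width: 0.0081
gripper_force: 43.8
```

```bash
python3 st.py; python3 -c "
from h import *
im,P=shot('wrist','w6');im,P=shot('side','side6');np.save('s6.npy',P)
a=cv2.imread('pics/side6.png');b=cv2.imread('pics/w6.png');cv2.imwrite('pics/c6.png',np.hstack([cv2.resize(a[150:400,190:390],(400,500)),cv2.copyMakeBorder(cv2.resize(b,(400,300)),0,200,0,0,0)]))"
```

```text
18.85 [ 0.4662 -0.0332  0.1729] yaw 7.97 R2 [ 0. -0. -1.] F [ 0.43  0.43 -5.13] 0.008101520708815703 43.819411396980286
```

View pics/c6.png

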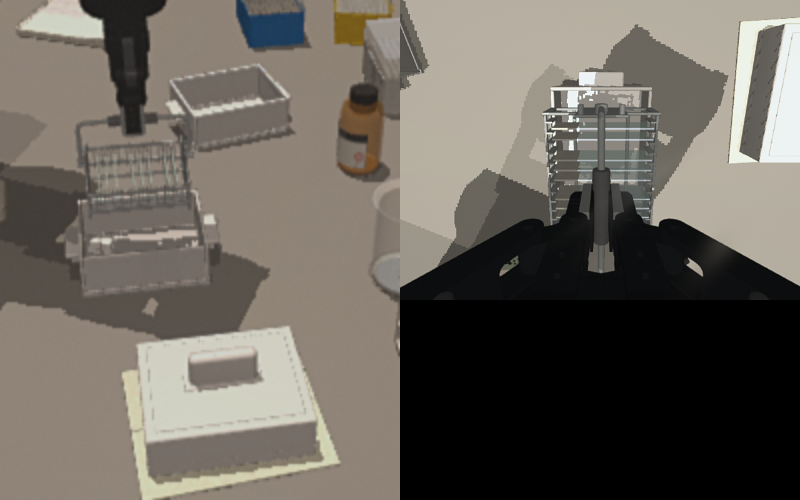

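The cover sits flat on the pad (crop 230,400). The rack hangs level above its dish (135,175), and the wrist load of about 5 N is the weight of the rack. One numeric height check, then I hand it in.

```bash
python3 - <<'E'
from h import *
P=np.load("s6.npy"); w=np.zeros((480,640),bool)
w[205:255,225:290]=1
c,s=np.cos(np.radians(8)),np.sin(np.radians(8)); d=P[...,:2]-[.466,-.033]; y=-s*d[...,0]+c*d[...,1]; x=c*d[...,0]+s*d[...,1]
m=w&(abs(y+42)<0) if 0 else w&(y<-.037)&(y>-.048)&(abs(x)<.05)&(P[...,2]>.055)
print(m.sum(),np.percentile(P[m][:,2],[1,5,50,95,99]).round(4))
for k in(-1,1):
    mm=m&(np.sign(x)==k); print(k,mm.sum(),np.percentile(P[mm][:,2],[2,98]).round(4))
if np.percentile(P[m][:,2],3)>.07: print(env.close_job())
E
```

```text
282 [0.0913 0.0941 0.1083 0.1166 0.12  ]
-1 134 [0.0945 0.1194]
1 148 [0.0914 0.1176]
the job is handed in; nothing more can be done
None
```

The job is handed in, though I got no verdict back: the cover lies flat on the paper pad, and the gripper holds the rack level by its upright handle with its underside about 40 mm above the dish rim.

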